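# Hang the washed beakers on the draining rack

### The arm

A 7-joint arm with a two-finger parallel gripper is mounted at the origin on a cart in front of the work surface, level with it; the furniture and walls round the work are solid. World frame = base frame: x ahead of the robot, y to its left, z up, the work surface at z = 0. Lengths are in m, angles in degrees, forces in N, time in s.
With the tool pointing down it reaches from about 0.425 to 0.875 m from the base axis. Payload 8.4 kg.
Tool frame: the origin (TCP) lies at the very end of the fingers, on their centre line; the grasp point (between the pads) lies 19 mm behind it; z points along the fingers, y is the line along which they close (so a half turn about z gives the same grasp; the last joint's range is limited). The gripper opens to 87 mm and grips with 3 to 60 N. Pads are 19 mm wide; open, the fingers measure 117 mm over their backs; the gripper's body (75 mm by 190 mm) begins 51 mm behind the grasp point.
Start: joints at [68.629, 19.091, 2.286, 83.961, -0.768, 76.965, -3.352], TCP at [0.176, -0.626, 0.223] pointing down, gripper open.
Joint ranges: [-147.57, 147.57], [-21.85, 119.76], [-74.77, 79.35], [14.55, 137.4], [-85.83, 265.84], [4.83, 119.75], [-152.11, 152.11]. Speed limits (degrees/s): [127.2, 127.2, 159.86, 159.86, 180, 180, 180].

### API

Orientations are given as [roll, pitch, yaw] about the fixed x, y, z axes, in that order (R = Rz(yaw) Ry(pitch) Rx(roll)).
In Python, from workcell import r, imaging, status gives the robot as it stands (r), with the cameras (imaging) and the readings (status). Calls block until the motion is done:
- r.move_ptp(position, orientation): joint-space move of the TCP to a pose.
- r.movel(position, orientation=None, speed=0.15): straight line of the TCP; orientation=None keeps the orientation; speed is the mean speed in m/s.
- r.set_joints(angles): joint-space move.
- r.let_go() and r.grab(): open the fingers fully, or close them until they stop; the grip force is fixed at half the most.
- r.hold(seconds).
- r.inverse_kinematics(position, orientation): joint angles nearest the present ones, or None.
- imaging.snapshot(name): name is "side" or "top" or "wrist"; returns a dict with "frame" (480x640x3 uint8, red, green, blue), "intrinsics" (3x3 intrinsics, pixels), "rvec" (rotation vector, rad) and "tvec" (3), from world to camera coordinates, as OpenCV has them. Camera axes: x right, y down, z forward; pixel columns grow to the right and rows downward; lengths in m; the calibration is good to about 2 mm. A picture is of the moment at which its call begins. There is no depth.
A pose or a line that the arm cannot do raises r.Unreachable and nothing moves.
- r.finish_job(): hands the job in; it is judged then, once.
Readings, each from a call of its own:
- status.read_time_s(): time.
- status.read_qpos(): joint angles.
- status.read_dq(): joint speeds.
- status.read_tau(): joint torques, N m.
- status.read_eef_pos(): TCP position.
- status.read_eef_rot(): TCP orientation.
- status.read_contact_force(): force on the tool from outside, world axes, zero at the start.
- status.read_torque(): the same for the moment, N m.
- status.read_grip_width(): finger opening in m.
- status.read_grasp_force(): force on a finger pad.
Only numpy, scipy, OpenCV 4.12 (cv2) and the standard library are available. Lean on these libraries where they do the work, as an engineer would, in place of code of your own. Each camera call takes 0.05 s, during which the arm holds its last target. There are 200 camera calls.

### The job

Hang the two washed beakers mouth-down on the tilted draining pegs of the rack, first the larger beaker on the larger peg, then the smaller one on the smaller peg. The wire bows are springy: push each beaker on straight along its peg until its rim sits squarely home on all its rubber stops, press it there firmly and steadily (about 20 N for half a second, without ramming it), then let go. Leave the dropper bottle, the petri dish and the vial where they are.

Things in the scene. Friction and masses are not known exactly. Their poses are not given: they have to be found in the camera images.
- large_beaker: The larger clear plastic beaker, 76 mm tall, 63 mm across its closed bottom, 73 mm at its open rim (even slope; about 66 mm wide 25 mm from the bottom). Starts mouth-down on a wire trivet, rim 10 mm above the table. Origin: centre of the closed bottom, on top at the start; local z runs from bottom to mouth (down at the start). 0.06 to 0.1 kg. Grasp near the closed bottom.
- small_beaker: The smaller clear plastic beaker, 60 mm tall, 56 mm across its closed bottom, 60 mm below its flared lip of 65 mm (58 mm wide 25 mm from the bottom). Starts mouth-down on a wire trivet, rim 10 mm above the table. Origin: centre of the closed bottom, on top at the start; local z from bottom to mouth. 0.04 to 0.07 kg.
- large_rim (a point): Centre of the mouth of the larger beaker, level with its rim, 76 mm from the closed bottom. Axes as large_beaker: z out of the mouth.
- small_rim (a point): Centre of the mouth of the smaller beaker, level with its rim, 60 mm from the closed bottom. Axes as small_beaker.
- large_seat (a point): On the peg's axis, level with the tops of the six rubber stops round its root. z: along the peg, up and out to the robot; x: up the panel; y: to the left. Peg at the rack's left (+y) end: 10 mm core, three sprung wire bows, 66 mm across, tapering to 40 mm outside. They rub inside the beaker: 4 to 22 N (unknown) pushes it on, its weight does not; the rim stops hard on the stops.
- small_seat (a point): On the peg's axis, level with the tops of the six rubber stops round its root. z: along the peg, up and out to the robot; x: up the panel; y: to the left. Peg at the rack's right (-y) end: 10 mm core, three sprung wire bows, 57 mm across, tapering to 30 mm outside. They rub inside the beaker: 4 to 22 N (unknown) pushes it on, its weight does not; the rim stops hard on the stops.
- large_tip (a point): Outer end of the larger peg: a black ball of 14 mm, 64.5 mm out along the peg from large_seat.
- small_tip (a point): Outer end of the smaller peg: a black ball of 14 mm, 48 mm out from small_seat along the peg.
- large_stops: The larger peg's ring of six black rubber stops, 11 mm thick and 9 mm high, on a circle of 69 mm. Origin: on the peg's axis 12 mm below large_seat, at the panel. When the beaker is home, pressing further only loads these stops (hard: a millimetre of overtravel already means tens of newtons).
- small_stops: The smaller peg's ring of six rubber stops, as the larger one's, on a circle of 58 mm. Origin: on the peg's axis 12 mm below small_seat, at the panel.
- rack: The draining rack, fixed to the table: a grey foot 190 x 330 mm and two cheeks 87 mm high, between them a white panel (110 x 300 mm) that carries the two pegs, square to it and 150 mm apart. Origin: centre of the foot's underside; x points away from the robot, y to the left.
- panel (a joint): Tilt of the white panel about its level pivot, 75 mm above the table. At 0 the pegs lean 0.489 rad (28 degrees) from vertical towards the robot; larger values lean them further. Stiff: it starts anywhere from -0.1 to 0.1 rad and stays there when the pegs are pushed.
- dropper_bottle: Small dropper bottle with rubber bulb, 29 mm wide, 96 mm tall, standing left of the rack. Origin: centre of its underside. Leave alone.
- petri: Clear petri dish with specks, 92 mm wide, 14 mm high, lying in front of the rack. Origin: centre of its underside. Leave alone.
- vial: Snap-cap sample vial, 25 mm wide, 57 mm tall, standing in front of the rack. Origin: centre of its underside. Leave alone.

How it is judged (in metres and radians):
On the way, in this order (a step that is already met when the one before it is completed fails the run):
1. the larger beaker is pressed firmly on its stops (they carry over 8 N) for 0.3 s (contact force between large_beaker and large_stops above 8 N), for 0.3 s.
2. the smaller beaker is pressed firmly on its stops (they carry over 8 N) for 0.3 s (contact force between small_beaker and small_stops above 8 N), for 0.3 s.
At the end, for the whole second after the job is handed in: Each beaker hangs mouth-down on its own peg, larger on larger and smaller on smaller: the centre of its mouth within 6 mm of the peg's seat point and no more than 3 mm out along the peg, its axis within 0.07 rad (4 degrees) of the peg's, and at rest (under 20 mm/s) (distance between large_rim and large_seat below 0.006 m and z of large_rim in the frame of large_seat below 0.003 m and angle between the z axis of large_rim and the z axis of large_seat, either way round below 0.07 rad and linear speed of each of large_beaker, small_beaker below 0.02 m/s and distance between small_rim and small_seat below 0.006 m and z of small_rim in the frame of small_seat below 0.003 m and angle between the z axis of small_rim and the z axis of small_seat, either way round below 0.07 rad); the robot touches nothing.
It fails at once if the large beaker is rammed onto its stops with over 60 N (contact force between large_beaker and large_stops above 60 N).
It fails at once if the small beaker is rammed onto its stops with over 60 N (contact force between small_beaker and small_stops above 60 N).
It fails at once if the dropper bottle is moved by more than 30 mm (distance of dropper_bottle from where it was at the start of the episode above 0.03 m).
It fails at once if the petri is moved by more than 30 mm (distance of petri from where it was at the start of the episode above 0.03 m).
It fails at once if the vial is moved by more than 30 mm (distance of vial from where it was at the start of the episode above 0.03 m).
It also fails if it takes over 70 s, if anything falls off the work surface, if the arm or the gripper's body presses on something with over 40 N, if the wrist force passes 120 N, or if a joint passes its speed limit or range.

## Working session

There is one attempt and no reset: what is moved stays moved. The work goes in short steps, each a Python script; the robot and the scene stay as the last script left them, time stands still between calls to the robot, and variables do not carry over. Pictures are saved under pics/ and viewed, at most 10 in all, crops included, and the job is handed in when it is done.

```bash
mkdir -p pics; ls
python3 - <<'E'
from workcell import r, imaging, status
import cv2,numpy as np
for n in("side","top"):
    s=imaging.snapshot(n); cv2.imwrite(f"pics/{n}0.png",s["frame"][:,:,::-1])
    R=cv2.Rodrigues(np.array(s["rvec"],float))[0]; print(n,np.array(s["intrinsics"]).tolist(),(-R.T@np.array(s["tvec"]).ravel()).round(3),R.round(3).tolist())
print(status.read_time_s(),status.read_contact_force())
E
```

```text
pics
workcell.py
side [[467.97538061388013, 0.0, 312.53566859802504], [0.0, 467.97538061388013, 235.62413649216094], [0.0, 0.0, 1.0]] [0.364 0.77  0.472] [[-0.97, -0.242, 0.016], [-0.102, 0.345, -0.933], [0.22, -0.907, -0.359]]
top [[541.8303959333083, 0.0, 317.40979509903445], [0.0, 541.8303959333083, 238.22918635042922], [0.0, 0.0, 1.0]] [ 0.455 -0.084  1.45 ] [[0.022, -1.0, 0.011], [-0.997, -0.022, -0.07], [0.07, -0.009, -0.997]]
0.1 [-0.22780786  0.62721628 -0.32296805]
```

View pics/top0.png

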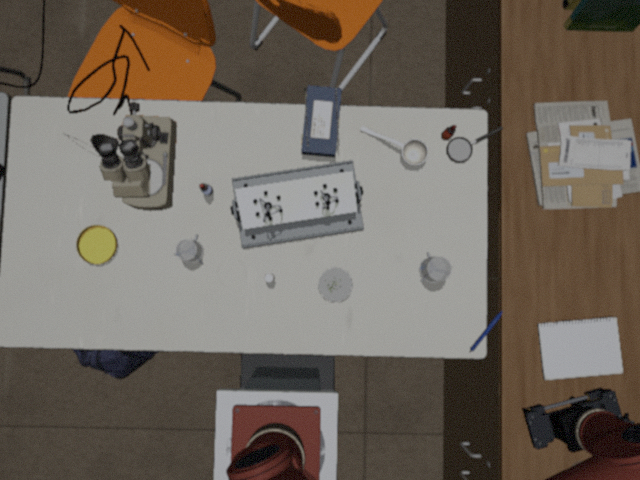

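View pics/side0.png

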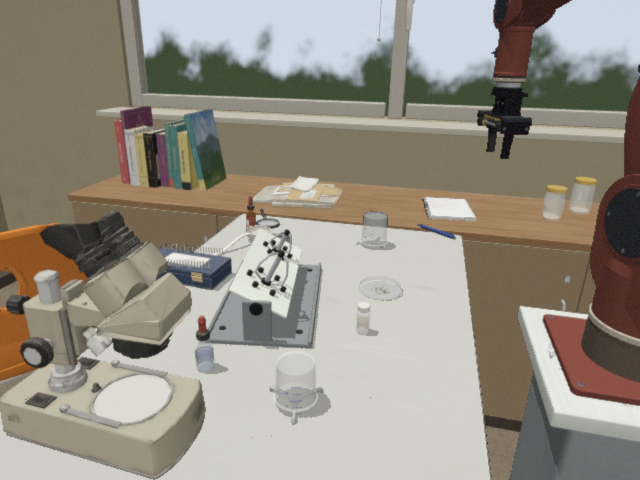

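The top view shows trivets with beakers at about (190,250) and (436,268), the rack at (300,205), and the vial and petri dish in front of it. The side view shows the near beaker at (296,375), the far one at (375,230), and the tilted pegs. I'll make enlarged crops to measure from.

```bash
cat > h.py <<'E'
import cv2,numpy as np
from workcell import r, imaging, status
def snap(n,f=None):
    s=imaging.snapshot(n); s["K"]=np.array(s["intrinsics"]);s["R"]=cv2.Rodrigues(np.array(s["rvec"],float))[0];s["t"]=np.array(s["tvec"],float).ravel()
    s["C"]=-s["R"].T@s["t"]; s["img"]=np.ascontiguousarray(s["frame"][:,:,::-1])
    if f: cv2.imwrite("pics/"+f,s["img"])
    return s
def ray(s,u,v):
    d=s["R"].T@np.linalg.solve(s["K"],[u,v,1.]); return d/np.linalg.norm(d)
def onz(s,u,v,z):
    d=ray(s,u,v); return s["C"]+d*(z-s["C"][2])/d[2]
def proj(s,P):
    return cv2.projectPoints(np.atleast_2d(np.array(P,float)),np.array(s["rvec"],float),s["t"],s["K"],None)[0][:,0]
def tri(obs):
    A=np.zeros((3,3));b=np.zeros(3)
    for s,u,v in obs:
        d=ray(s,u,v);M=np.eye(3)-np.outer(d,d);A+=M;b+=M@s["C"]
    return np.linalg.solve(A,b)
E
python3 - <<'E'
from h import *
t=snap("top");s=snap("side")
def c(i,x,y,w,h,k): return cv2.resize(i[y:y+h,x:x+w],None,fx=k,fy=k,interpolation=cv2.INTER_CUBIC)
I=t["img"];S=s["img"]
a=np.hstack([c(I,165,225,50,50,5),c(I,410,240,50,50,5),c(S,245,335,100,100,2.5)])
b=np.hstack([c(I,225,160,150,90,5)])
b=cv2.copyMakeBorder(b[:340,:750],0,0,0,0,cv2.BORDER_CONSTANT)
cv2.imwrite("pics/m1.png",np.vstack([a,b]))
for u,v in((190,250),(436,268)): print(onz(t,u,v,.08))
for n,u,v in(("petri",335,286),("vial",269,279),("drop",207,190)): print(n,onz(t,u,v,.01))
E
```

```text
[0.51460421 0.22403909 0.08      ]
[ 0.48277458 -0.39871107  0.08      ]
petri [ 0.4307388  -0.14692534  0.01      ]
vial [0.44545927 0.02823316 0.01      ]
drop [0.67924253 0.20053523 0.01      ]
```

View pics/m1.png

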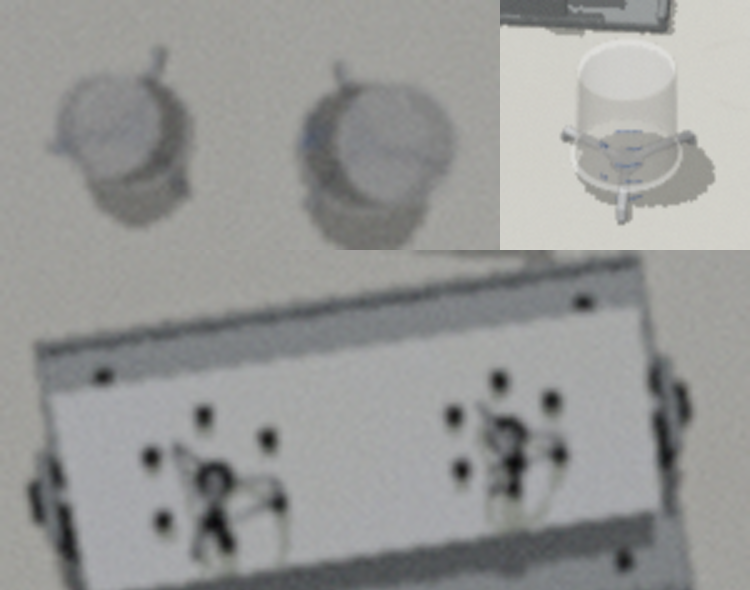

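Left beaker in the first crop (flared lip, at about y=+0.22) is the small one. The right one, at about y=-0.40, is the large one. The rack is yawed about 8°. Next I'll look along the pegs with the wrist camera.

Run:
```python
from h import *
print(status.read_eef_rot())
for yaw in(8,-172):
    o=[180,-28,8] if yaw==8 else [180,28,-172]
    print(o,r.inverse_kinematics([.5,-.05,.32],o))
o=[180,-28,8]
r.move_ptp([.5,-.05,.32],o); s=snap("wrist","w1.png"); print(status.read_time_s(),s["C"],s["R"],s["K"]); print(status.read_contact_force())
r.move_ptp([.45,-.40,.26],[180,0,0]); s=snap("wrist","w2.png"); print(status.read_time_s(),s["C"],s["R"]);print(status.read_contact_force())
```

```text
[-1.79941721e+02  3.44621482e-03  1.56828393e+01]
[180, -28, 8] [ 39.03087365 -20.55945734 -24.85118093 115.51281376 -21.82270293
  58.25075682 -60.92667687]
[180, 28, -172] [ 20.11029458 -19.74627879 -11.08355951 116.12711928 -13.77922747
  56.88619663 111.61845567]
2.6083 [ 0.49712505 -0.05108862  0.50207048] [[ 1.39536330e-01 -9.90216913e-01  2.78456540e-04]
 [-9.73662277e-01 -1.37254730e-01 -1.82051942e-01]
 [ 1.80309131e-01  2.51317373e-02 -9.83288876e-01]] [[394.95651551   0.         323.26738958]
 [  0.         394.95651551 236.87635447]
 [  0.           0.           1.        ]]
[0.73965045 0.03816193 0.25815921]
3.9917 [ 0.5335104  -0.39833621  0.42291268] [[ 3.36917418e-03 -9.99994135e-01  6.14552044e-04]
 [-9.54212072e-01 -3.03110236e-03  2.99115586e-01]
 [-2.99111969e-01 -1.59418549e-03 -9.54216689e-01]]
[ 0.53268559  0.60533565 -0.29762095]
```

View pics/w1.png

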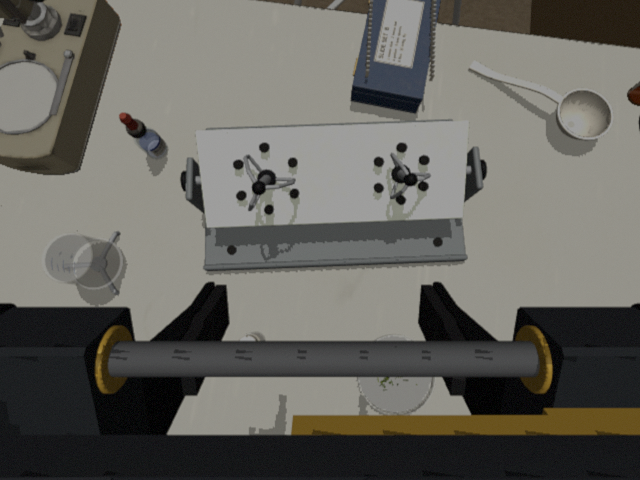

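View pics/w2.png

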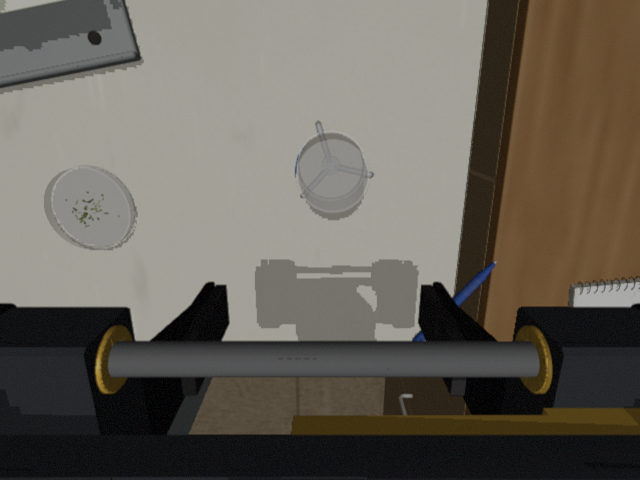

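w1 shows the two stop rings. The left one is centred at about (267,179) with its tip ball near (260,187). The right one is centred at about (401,174) with its tip near (410,180). w2 shows the large beaker's bottom disc at about (332,165). I'll take two more oblique views of the rack and beaker views, then detect the features numerically.

Run:
```python
from h import *
import pickle
V={}
def go(k,p,o):
    try: r.move_ptp(p,o)
    except r.Unreachable: print("unreach",k);return
    V[k]=snap("wrist",k+".png")
go("b2",[.42,-.36,.24],[180,0,0])
go("r2",[.45,-.16,.28],[180,-38,8])
go("r3",[.45,.10,.28],[180,-38,8])
go("r1",[.5,-.05,.32],[180,-28,8])
V["top"]=snap("top");V["side"]=snap("side")
pickle.dump(V,open("V.pkl","wb"));print(status.read_time_s())
def dets(img,x0,y0,x1,y1):
    g=img[y0:y1,x0:x1].max(2); n,l,st,c=cv2.connectedComponentsWithStats((g<60).astype(np.uint8))
    return [(round(c[i][0]+x0,1),round(c[i][1]+y0,1),int(st[i][4]),int(st[i][2]),int(st[i][3])) for i in range(1,n) if 15<st[i][4]<900]
print(dets(V["r1"]["img"],205,130,465,225))
C=cv2.resize(V["r1"]["img"][125:230,210:460],None,fx=3,fy=3,interpolation=cv2.INTER_CUBIC)
for k in("r2","r3"):
    if k in V: C=np.vstack([C,cv2.resize(V[k]["img"][0:300],(750,352))[:240]]) if k!="x" else C
cv2.imwrite("pics/m2.png",C[:600] if C.shape[0]>600 else C); print(C.shape)
```

```text
unreach r2
unreach r3
5.7667
[(np.float64(263.4), np.float64(147.1), 64, 10, 9), (np.float64(400.9), np.float64(147.1), 69, 10, 9), (np.float64(377.9), np.float64(161.4), 64, 9, 10), (np.float64(423.3), np.float64(159.8), 68, 10, 9), (np.float64(291.8), np.float64(162.2), 62, 9, 9), (np.float64(237.6), np.float64(164.2), 71, 10, 9), (np.float64(403.2), np.float64(176.6), 292, 26, 21), (np.float64(262.7), np.float64(181.9), 312, 24, 25), (np.float64(422.2), np.float64(185.7), 69, 10, 10), (np.float64(377.8), np.float64(187.5), 64, 9, 10), (np.float64(293.6), np.float64(193.1), 60, 8, 9), (np.float64(240.4), np.float64(195.1), 67, 10, 9), (np.float64(399.0), np.float64(198.1), 90, 13, 13), (np.float64(268.1), np.float64(209.1), 65, 9, 9)]
(315, 750, 3)
```

```bash
python3 -c "
import cv2;a=cv2.imread('pics/m2.png');print(a.shape)
import numpy as np
ii=[cv2.resize(cv2.imread(f'pics/{k}.png')[0:300],(512,240)) for k in ('r2','r3')]
c=cv2.imread('pics/r1.png')[125:230,210:460]
o=np.zeros((600,800,3),np.uint8)
o[:315,:750]=cv2.resize(c,None,fx=3,fy=3,interpolation=cv2.INTER_CUBIC)
for i,k in enumerate(('r2','r3')): o[320:320+187,i*400:i*400+400]=cv2.resize(cv2.imread(f'pics/{k}.png')[0:300],(400,187))
cv2.imwrite('pics/m2.png',o)"
```

```text
(315, 750, 3)[ WARN:0@0.018] global loadsave.cpp:275 findDecoder imread_('pics/r2.png'): can't open/read file: check file path/integrity
Traceback (most recent call last):
TypeError: 'NoneType' object is not subscriptable
```

View pics/m2.png

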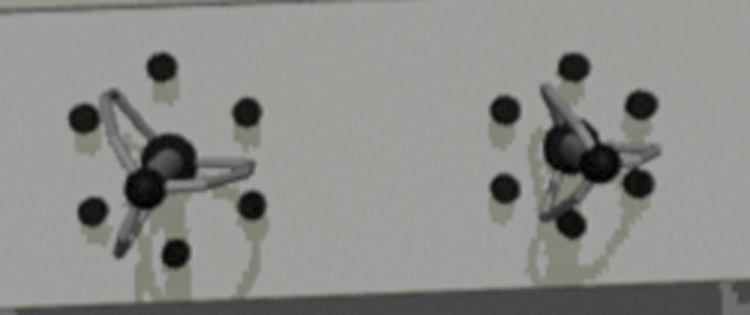

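Stop blobs are cleanly detected and the tips are at (258.3,187.3) and (410,179.3). I'll find reachable extra viewpoints and fit the point geometry.

Run:
```python
from h import *
import pickle
V=pickle.load(open("V.pkl","rb"))
def go(k,cands):
    for p,o in cands:
        q=r.inverse_kinematics(p,o)
        if q is None: continue
        try: r.move_ptp(p,o)
        except r.Unreachable: continue
        V[k]=snap("wrist",k+".png"); print(k,p,o,V[k]["C"].round(3)); return
    print("none",k)
go("r2",[([x,-.20,z],[rr,-p,8]) for p in(20,28,10,0) for rr in (165,195,180) for x in(.48,.52,.56) for z in(.3,.25,.35)])
go("r3",[([x,.14,z],[rr,-p,8]) for p in(20,28,10,0) for rr in (195,165,180) for x in(.48,.52,.56) for z in(.3,.25,.35)])
go("r4",[([x,-.05,z],[180,-p,8]) for p in(0,10,20) for x in(.6,.56,.52) for z in(.27,.32,.35)])
pickle.dump(V,open("V.pkl","wb"));print(status.read_time_s())
o=np.hstack([cv2.resize(V[k]["img"],(400,300)) for k in("r2","r3")])
o=np.vstack([o,np.hstack([cv2.resize(V[k]["img"],(400,300)) for k in("r4","b2") if k in V])])
cv2.imwrite("pics/m3.png",o)
```

```text
r2 [0.48, -0.2, 0.3] [165, -20, 8] [ 0.498 -0.154  0.475]
r3 [0.48, 0.14, 0.3] [195, -20, 8] [0.51  0.101 0.475]
r4 [0.6, -0.05, 0.27] [180, 0, 8] [ 0.682 -0.038  0.432]
8.7083
```

View pics/m3.png

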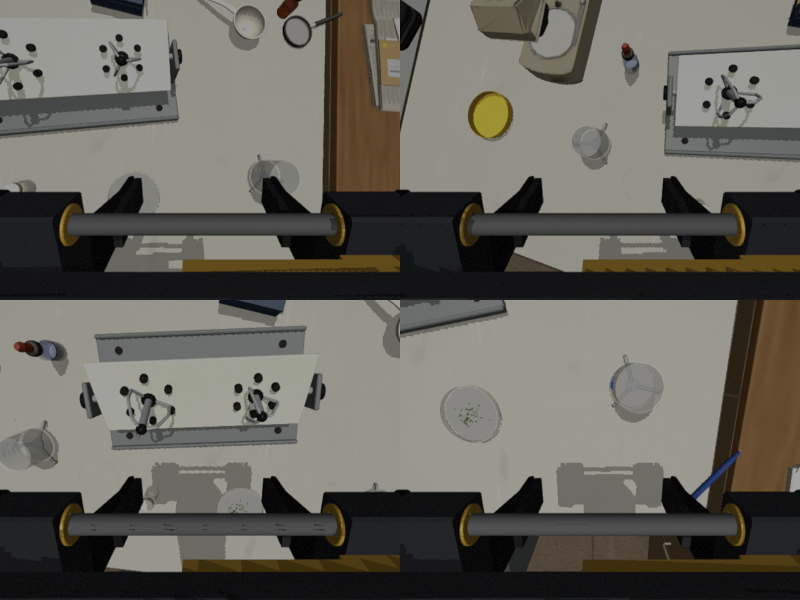

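r4 (lower left) shows both pegs from above, with the tip balls at about (224,206) and (416,189) in full pixels. r2 and r3 show one ring each. Now I'll fit.

```bash
cat > fit.py <<'E'
from h import *
import pickle
from scipy.optimize import least_squares
from scipy.spatial.transform import Rotation as Ro
V=pickle.load(open("V.pkl","rb"))
def dark(s):
    m=(cv2.GaussianBlur(s["img"],(3,3),0).max(2)<62).astype(np.uint8); m[285:]=0
    out=[]
    n,l,st,c=cv2.connectedComponentsWithStats(m)
    out+= [c[i] for i in range(1,n) if 35<st[i][4]<150 and max(st[i][2:4])<1.5*min(st[i][2:4])]
    return np.array(out)
def frame(p):
    yaw,t=p[3:5]; R=Ro.from_euler("ZY",[yaw,-t]).as_matrix() # z->(-sin t,0,cos t), x up panel
    return R
def pts(p):
    R=frame(p);P=[]
    for j,(sg,rad,tip) in enumerate(((1,.0345,.0645),(-1,.029,.048))):
        for k in range(6):
            a=p[5+j]+k*np.pi/3; P.append(p[:3]+R@[rad*np.cos(a),sg*.075+rad*np.sin(a),-.003])
        P.append(p[:3]+R@[0,sg*.075,tip])
    return np.array(P)
TIPS={"r1":[(258.3,187.3),(410,179.3)],"r4":[(224,206),(416,189)]}
if __name__=="__main__":
    D={k:dark(V[k]) for k in("r1","r4","r2","r3")}
    # refine r4 tips: dark blob near guess after opening
    s=V["r4"];
    for i,(u,v) in enumerate(TIPS["r4"]):
        m=(s["img"].max(2)<62).astype(np.uint8)[v-16:v+17,u-16:u+17]; m=cv2.morphologyEx(m,cv2.MORPH_OPEN,cv2.getStructuringElement(2,(9,9)))
        n,l,st,c=cv2.connectedComponentsWithStats(m); print("tip",[(c[j]+[u-16,v-16],st[j]) for j in range(1,n)])
        if n>1: j=1+np.argmin(np.linalg.norm(c[1:]-16,axis=1)); TIPS["r4"][i]=tuple(c[j]+[u-16,v-16])
    p=np.array([.60,-.03,.09,np.radians(8),np.radians(28),0.,0.])
    def res(p,views,gate):
        P=pts(p);o=[]
        for k in views:
            q=proj(V[k],P)
            for j in(0,7):
                for i in range(6):
                    d=D[k]-q[j+i]; m=np.linalg.norm(d,axis=1).argmin() if len(d) else 0
                    o+=list(d[m] if len(d) and np.linalg.norm(d[m])<gate else (0,0))
                if k in TIPS: o+=list(np.subtract(TIPS[k][j//7],q[j+6]))
        return np.array(o)
    # init from centres/tips only
    c1=[np.mean([(263.4,147.1),(291.8,162.2),(293.6,193.1),(268.1,209.1),(240.4,195.1),(237.6,164.2)],0),np.mean([(400.9,147.1),(423.3,159.8),(422.2,185.7),(400.5,199.),(377.8,187.5),(377.9,161.4)],0)]
    def r0(x):
        q=np.r_[x,0,0];P=pts(q);o=[]
        for j in(0,1):
            o+=list(proj(V["r1"],P[7*j:7*j+6].mean(0))[0]-c1[j])
            for k in TIPS:o+=list(proj(V[k],P[7*j+6])[0]-TIPS[k][j])
        return np.array(o)
    f=least_squares(r0,p[:5]); print("init",f.x.round(4),np.degrees(f.x[3:]),f.fun.round(1))
    p=np.r_[f.x,0,0]
    for g,vs in((14,["r1"]),(7,["r1","r4"]),(4,["r1","r4","r2","r3"])):
        f=least_squares(res,p,args=(vs,g),loss="soft_l1"); p=f.x; o=res(p,vs,g); print(vs,p.round(4),np.degrees(p[3:]).round(2),"rms",np.sqrt(np.mean(o**2)),np.abs(o).max(),(o==0).sum())
    for k in ["r1","r4"]:
        print(k,res(p,[k],4).reshape(-1,2).round(1).tolist())
    np.save("rack.npy",p); R=frame(p)
    for n,sg in(("L",1),("S",-1)): print(n,"seat",p[:3]+R@[0,sg*.075,0],"tilt",np.degrees(p[4]))
    for nm in("top","side"):
        print(nm,proj(V[nm],pts(p)[[6,13]]).round(1).tolist())
E
python3 fit.py
```

```text
tip [(array([225.82278481, 206.76793249]), array([  9,   8,  18,  18, 237], dtype=int32)), (array([209.63636364, 217.        ]), array([ 0, 23,  5,  9, 33], dtype=int32))]
tip [(array([413.45481928, 184.71686747]), array([  0,   3,  28,  19, 332], dtype=int32))]
init [ 0.6451 -0.0411  0.0773  0.1821  0.4666] [10.43356744 26.73173594] [ 0.2  0.1 -0.6  0.9 -0.4 -0.9 -2.1 -0.2 -1.5  0.2  3.4  0.5]
['r1'] [ 0.6431 -0.0423  0.0829  0.1804  0.4516 -0.0008 -0.0047] [10.33 25.87 -0.05 -0.27] rms 0.3284820453554263 0.9137282789581036 0
['r1', 'r4'] [ 0.6429 -0.0425  0.0829  0.178   0.4383 -0.0009 -0.0045] [10.2  25.11 -0.05 -0.26] rms 1.0851862327850488 6.1838806526433245 10
['r1', 'r4', 'r2', 'r3'] [ 0.6428 -0.0424  0.0833  0.1782  0.4395 -0.0036 -0.0013] [10.21 25.18 -0.21 -0.08] rms 0.824566068612944 6.217948297120927 30
r1 [[-0.5, -0.0], [-0.2, 0.2], [-0.1, 0.1], [0.0, -0.1], [-0.1, -0.2], [-0.3, 0.0], [1.0, 0.6], [0.1, -0.1], [0.2, 0.0], [0.1, -0.1], [-0.6, -1.3], [-0.1, -0.4], [0.3, -0.2], [-0.8, 0.4]]
r4 [[0.0, 0.0], [0.0, 0.0], [0.0, 0.0], [0.3, -0.1], [0.0, 0.0], [0.0, 0.8], [1.4, -2.0], [0.4, 0.7], [0.3, 0.7], [0.2, 0.3], [0.0, 0.0], [0.0, 0.3], [0.5, 0.4], [-6.2, -4.0]]
L seat [0.62950875 0.03141798 0.08332739] tilt 25.179212131519098
S seat [ 0.65610156 -0.11620594  0.08332739] tilt 25.179212131519098
top [[267.3, 214.4], [327.7, 202.9]]
side [[280.7, 251.1], [286.7, 230.0]]
```

Run:
```python
from h import *
import pickle
V=pickle.load(open("V.pkl","rb"))
I=V["r4"]["img"]
c=lambda I,x,y,w,h,k:cv2.resize(I[y:y+h,x:x+w],None,fx=k,fy=k,interpolation=cv2.INTER_CUBIC)
a=np.hstack([c(I,180,110,100,110,4),c(I,365,110,100,110,4)])   # 800x440
b=np.hstack([c(V["side"]["img"],240,220,100,40,4),c(V["top"]["img"],250,185,100,40,4)])
cv2.imwrite("pics/m4.png",np.vstack([a,b]))
```

```text
(no output)
```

View pics/m4.png

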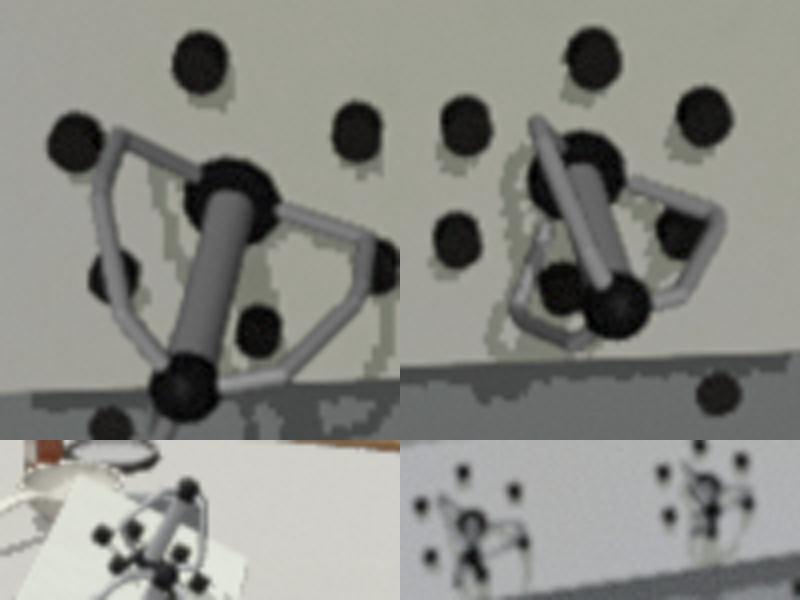

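The crop gives r4 tips at (226.2,207.0) and (419.2,186.2), and side-view tips at (281.2,254.5) for the large peg and (287,232.5) for the small. I'll refit with those.

```bash
python3 - <<'E'
s=open("fit.py").read()
a=s.index("    # refine r4");b=s.index("    p=np.array([.60")
s=s[:a]+"""    D["r4"]=np.array([(230,125.5),(269.2,143),(199.2,145.5),(208.2,179.2),(244.5,193),(276.2,176.5),(413.5,124.5),(441.2,139),(381.5,141.5),(379.2,170)])
"""+s[b:]
s=s.replace("(224,206),(416,189)","(226.2,207.),(419.2,186.2)")
s=s.replace('proj(V[nm],pts(p)[[6,13]])','proj(V[nm],pts(p)[[6,13]])')
open("fit.py","w").write(s)
E
python3 fit.py
python3 - <<'E'
from fit import *
for j,a in enumerate(((281.2,254.5),(287,232.5))):
    print(tri([(V["r1"],*TIPS["r1"][j]),(V["r4"],*TIPS["r4"][j])]),tri([(V["r1"],*TIPS["r1"][j]),(V["r4"],*TIPS["r4"][j]),(V["side"],*a)]),pts(np.load("rack.npy"))[6+7*j])
E
```

```text
init [ 0.6444 -0.0424  0.08    0.1809  0.4548] [10.36229937 26.05932373] [ 0.9  0.1 -0.   0.1 -0.2 -0.  -0.6 -0.1  0.2 -0.3 -0.1  0.3]
['r1'] [ 0.6431 -0.0423  0.0829  0.1804  0.4516 -0.0008 -0.0047] [10.33 25.87 -0.05 -0.27] rms 0.3284820440479988 0.9137282436910255 0
['r1', 'r4'] [ 6.426e-01 -4.270e-02  8.360e-02  1.806e-01  4.385e-01  5.000e-04
 -7.600e-03] [10.35 25.12  0.03 -0.44] rms 0.7475980520366586 2.6686516304625343 4
['r1', 'r4', 'r2', 'r3'] [ 0.6426 -0.0426  0.0838  0.1796  0.4391 -0.0018 -0.0032] [10.29 25.16 -0.1  -0.18] rms 0.5948874388343147 2.807739313890636 24
r1 [[-0.4, -0.1], [-0.2, -0.1], [-0.2, -0.1], [-0.1, -0.3], [-0.2, -0.3], [-0.3, -0.0], [0.9, 0.5], [-0.1, -0.0], [-0.0, 0.1], [-0.1, -0.0], [-0.8, -1.3], [-0.4, -0.4], [0.0, -0.1], [-1.1, 0.4]]
r4 [[0.1, 0.7], [0.4, 0.6], [0.1, 0.4], [0.4, -0.0], [2.4, 0.1], [0.2, 0.7], [1.7, -2.3], [0.8, 0.7], [0.5, 0.8], [0.4, 0.2], [0.0, 0.0], [0.0, 0.0], [0.9, 0.4], [-0.8, -2.8]]
L seat [0.62918654 0.03121005 0.08384499] tilt 25.15896541869787
S seat [ 0.65598682 -0.11637635  0.08384499] tilt 25.15896541869787
top [[267.3, 214.5], [327.7, 202.9]]
side [[280.9, 250.8], [286.7, 229.7]]
[0.60307908 0.02616535 0.13810188] [0.60261218 0.02662321 0.1355197 ] [0.6022068  0.02631078 0.14222599]
[ 0.63722589 -0.12008514  0.1222347 ] [ 0.63673538 -0.12048873  0.12094456] [ 0.63590888 -0.12002232  0.12729131]
```

Run:
```python
from fit import *
r1=[[(263.4,147.1),(291.8,162.2),(293.6,193.1),(268.1,209.1),(240.4,195.1),(237.6,164.2)],[(400.9,147.1),(423.3,159.8),(422.2,185.7),(377.8,187.5),(377.9,161.4)]]
r4=[[(230,125.5),(269.2,143),(276.2,176.5),(244.5,193),(208.2,179.2),(199.2,145.5)],[(413.5,124.5),(441.2,139),None,(379.2,170),(381.5,141.5)]]
al=[];N=[]
for j in(0,1):
    P=np.array([tri([(V["r1"],*a),(V["r4"],*b)]) for a,b in zip(r1[j],r4[j]) if b])
    T=tri([(V["r1"],*TIPS["r1"][j]),(V["r4"],*TIPS["r4"][j])])
    c=P.mean(0) 
    print(j,P.round(4).tolist()); 
    if j==0: print("centre",c,"radii",np.linalg.norm(P-c,axis=1).round(4),"c->tip",np.linalg.norm(T-c)); d=T-c; print("lean",np.degrees(np.arctan2(np.hypot(d[0],d[1]),d[2])),"az",np.degrees(np.arctan2(-d[1],-d[0])))
    al.append(P-c)
u,s,vt=np.linalg.svd(np.vstack(al)); n=vt[2]*np.sign(vt[2][2]); print("normal",n,"lean",np.degrees(np.arccos(n[2])),"az",np.degrees(np.arctan2(-n[1],-n[0])))
```

```text
0 [[0.6607, 0.0369, 0.0971], [0.6507, 0.0047, 0.0896], [0.6206, -0.0017, 0.074], [0.5999, 0.0258, 0.0671], [0.6097, 0.0579, 0.0749], [0.6402, 0.0634, 0.0892]]
centre [0.63027311 0.03113881 0.08198882] radii [0.0344 0.0343 0.0352 0.0343 0.0345 0.0345] c->tip 0.06255338473328356
lean 26.22796518840155 az 10.364172016479715
1 [[0.6826, -0.1116, 0.095], [0.6743, -0.1388, 0.0882], [0.6398, -0.0937, 0.0756], [0.6652, -0.0891, 0.0887]]
normal [-0.43118362 -0.08246989  0.89848729] lean 26.040065362838963 az 10.82784792974309
```

Stop radii triangulate to 34.5 mm as they should. The tip points are evidently the outer ends of the balls, so the ball centres sit 7 mm lower. I'll refit with that, then measure the beakers.

```bash
sed -i 's/tip\])$/tip-.007])/' fit.py; python3 fit.py
python3 - <<'E'
from h import *
import pickle
V=pickle.load(open("V.pkl","rb"))
o=[]
for k in("b2","r2"):
    s=V[k]; u,v=proj(s,[.48,-.40,.08])[0]; print(k,u,v)
    x,y=int(max(u-60,0)),int(max(v-60,0)); o.append(cv2.resize(s["img"][y:y+120,x:x+120],(400,400),interpolation=cv2.INTER_CUBIC)); print(x,y)
s=V["r3"]; u,v=proj(s,[.51,.22,.07])[0];print("r3",u,v)
w=cv2.imread("pics/w2.png"); 
I=V["r3"]["img"][int(v)-60:int(v)+60,int(u)-60:int(u)+60]; print(int(u)-60,int(v)-60)
cv2.imwrite("pics/m5.png",np.hstack([cv2.resize(o[0],(400,400)),cv2.resize(I,(400,400),interpolation=cv2.INTER_CUBIC)]))
E
```

```text
init [ 0.6422 -0.0428  0.0862  0.1798  0.472 ] [10.30227915 27.04224038] [ 0.1  0.1 -0.   0.3 -0.2 -0.2  0.6 -0.   0.1 -0.2 -0.3  0.1]
['r1'] [ 0.6426 -0.0424  0.084   0.1801  0.4675 -0.0016 -0.0026] [10.32 26.79 -0.09 -0.15] rms 0.27277438428145423 0.943042993964923 0
['r1', 'r4'] [ 0.6423 -0.0428  0.0849  0.1803  0.4714 -0.0022 -0.0016] [10.33 27.01 -0.13 -0.09] rms 0.47116178633873035 2.355021786051452 4
['r1', 'r4', 'r2', 'r3'] [ 0.6423 -0.0426  0.0846  0.1796  0.4682 -0.0029 -0.0013] [10.29 26.82 -0.17 -0.07] rms 0.43825479394879113 2.4978573094733747 24
r1 [[-0.3, -0.1], [-0.0, 0.0], [-0.1, -0.0], [-0.1, -0.1], [-0.2, -0.2], [-0.3, -0.0], [-0.2, -0.4], [-0.4, 0.0], [-0.2, 0.1], [-0.1, -0.0], [-0.9, -1.1], [-0.5, -0.3], [-0.3, -0.1], [0.4, -0.1]]
r4 [[0.4, -0.2], [0.8, -0.0], [0.2, 0.4], [0.4, 0.2], [2.5, -0.0], [0.4, -0.0], [-0.1, 1.1], [0.5, -0.1], [0.4, 0.1], [0.3, 0.1], [0.0, 0.0], [0.0, 0.0], [0.6, -0.2], [0.9, 0.6]]
L seat [0.62888111 0.03114727 0.08459865] tilt 26.824571847160684
S seat [ 0.65567163 -0.1164409   0.08459865] tilt 26.824571847160684
top [[267.5, 214.3], [327.6, 202.6]]
side [[280.3, 254.0], [286.0, 232.4]]
b2 375.27971750280443 142.75182371975148
315 82
r2 450.15798746127075 286.22811293273156
390 226
r3 309.97575902329925 233.04266383729032
249 173
```

View pics/m5.png

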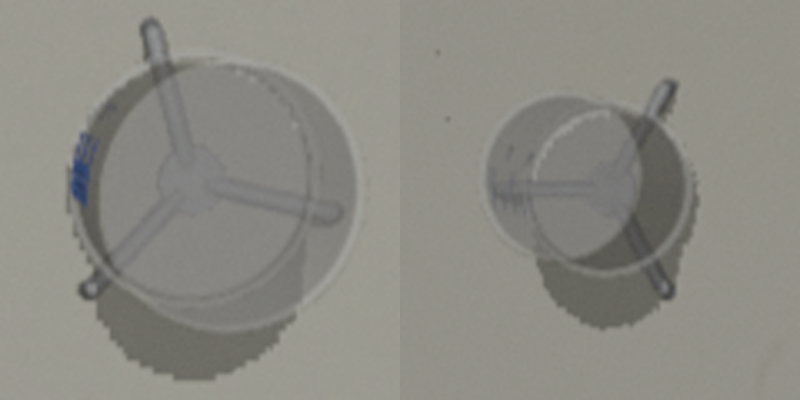

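In m5 left (b2), the large beaker's bottom circle is centred at crop (226,192) and its rim at (192,178). In m5 right (r3), the small beaker's bottom is at (162,178) and its rim at (210,187). I'll cast these onto their heights.

Run:
```python
from h import *
import pickle
V=pickle.load(open("V.pkl","rb"))
k=.3
print("L",onz(V["b2"],315+226*k,82+192*k,.086),onz(V["b2"],315+192*k,82+178*k,.010))
print("S",onz(V["r3"],249+162*k,173+178*k,.070),onz(V["r3"],249+210*k,173+187*k,.010))
# widths check
print(np.linalg.norm(onz(V["b2"],315+95*k,140,.086)-onz(V["b2"],315+358*k,140,.086)),np.linalg.norm(onz(V["r3"],249+85*k,226,.07)-onz(V["r3"],249+240*k,226,.07)))
p=np.load("rack.npy")
from fit import frame
R=frame(p)
from scipy.spatial.transform import Rotation as Ro
def rpy(yaw,lean): return Ro.from_euler("xyz",[180,-lean,yaw],degrees=True)
y,l=np.degrees(p[3]),np.degrees(p[4])
print((rpy(y,l).as_matrix()@[0,0,1]),-R[:,2], y,l)
for n,sg,h in(("L",1,.076),("S",-1,.060)):
  seat=p[:3]+R@[0,sg*.075,0]
  for d in(.09,0):
    tcp=seat+R[:,2]*(h-.044+d)
    for o in([180,-l,y],[180,l,y-180]):
        print(n,d,tcp.round(3),o,r.inverse_kinematics(tcp,o))
for pp in([.482,-.398,.042],[.514,.224,.026]):
    for yw in (0,180,45,-45,90,10): print(pp,yw,r.inverse_kinematics(pp,[180,0,yw]))
```

```text
L [ 0.48284067 -0.40498973  0.086     ] [ 0.48200371 -0.40623948  0.01      ]
S [0.51401775 0.23521604 0.07      ] [0.5152704  0.23619634 0.01      ]
0.06165797751075492 0.05256915692756149
[ 0.44400454  0.08059664 -0.89239237] [ 0.44400454  0.08059664 -0.89239237] 10.2884247476516 26.824571847160684
L 0.09 [0.575 0.021 0.193] [180, np.float64(-26.824571847160684), np.float64(10.2884247476516)] [ 58.83873106  -6.63286044 -58.75584889 117.96480312 -15.44091304
  39.76102861 -71.14001828]
L 0.09 [0.575 0.021 0.193] [180, np.float64(26.824571847160684), np.float64(-169.7115752523484)] [-64.0534963  -16.47578482  52.31158017 122.2994468   19.21137109
  42.05078016  79.10800389]
L 0 [0.615 0.029 0.113] [180, np.float64(-26.824571847160684), np.float64(10.2884247476516)] [ 50.1275826   10.53019251 -58.68811596 118.43962367  14.27818458
  29.78751159 -96.45683477]
L 0 [0.615 0.029 0.113] [180, np.float64(26.824571847160684), np.float64(-169.7115752523484)] [ 52.39834228  11.27611282 -61.29555312 118.37478068  16.07042463
  30.04319086  82.14154447]
S 0.09 [ 0.609 -0.125  0.179] [180, np.flo
[... 1488 characters left out ...]
493   30.29083335  -54.72527345  106.10322555   28.80714034
   58.7109314  -140.25936423]
[0.514, 0.224, 0.026] 180 [ 21.63418626  34.6436444  -62.70586404 105.90145991  35.06241045
  61.56838656  35.25358722]
[0.514, 0.224, 0.026] 45 [ 18.56183746  31.90268022 -57.94659148 106.01667596  31.23391873
  59.74694958 -97.01601208]
[0.514, 0.224, 0.026] -45 [ -57.84170597   22.50778675   35.61439802  109.75768565  -16.26133755
   52.75826473 -149.33631312]
[0.514, 0.224, 0.026] 90 [ 20.70980485  33.74627971 -61.23314481 105.93545901  33.84576589
  60.96391337 -53.8845565 ]
[0.514, 0.224, 0.026] 10 [  16.95888158   30.70739684  -55.59342389  106.07923929   29.44858552
   58.97615529 -130.72548735]
```

The heights and widths agree: large at (0.4825,-0.4055), small at (0.5145,0.2357). Now I'll grasp the large beaker and bring it in front of its peg.

```bash
cat > act.py <<'E'
from h import *
p=np.load("rack.npy"); from fit import frame
Rk=frame(p); Z=Rk[:,2]; O=[180,-float(np.degrees(p[4])),float(np.degrees(p[3]))]
H={"L":.076,"S":.060}; SG={"L":1,"S":-1}; XY={"L":(.4825,-.4055),"S":(.5145,.2357)}
def tcp(n,d,off=(0,0)): # rim d above seat; off in seat x,y
    return p[:3]+Rk@[off[0],SG[n]*.075+off[1],H[n]-.044+d]
def F(): return Rk.T@np.array(status.read_contact_force())   # in seat axes
def take(n,yaw=10):
    x,y=XY[n]; z=H[n]+.010-.044; o=[180,0,yaw]
    r.let_go(); r.move_ptp([x,y,z+.12],o); f0=np.array(status.read_contact_force())
    r.movel([x,y,z+.02],speed=.12); r.movel([x,y,z],speed=.06); print("f before grab",(np.array(status.read_contact_force())-f0).round(2))
    r.grab(); r.hold(.2); print("grip",status.read_grip_width(),status.read_grasp_force(),(np.array(status.read_contact_force())-f0).round(2))
    r.movel([x,y,z+.17],speed=.15); r.hold(.2); print("lifted",status.read_grip_width(),(np.array(status.read_contact_force())-f0).round(2))
def pre(n):
    r.move_ptp(tcp(n,.12),O); r.hold(.3); print("pre",status.read_time_s(),"F",F().round(2),status.read_grip_width(),np.subtract(status.read_eef_pos(),tcp(n,.12)).round(4))
E
python3 -c "
from act import *
take('L'); pre('L'); print(status.read_time_s())"
```

```text
f before grab [-0.26 -1.51  0.98]
grip 0.06728885520387617 29.966130933898967 [-0.59  0.62  2.1 ]
lifted 0.06765943943539694 [ 0.42 -0.64  1.15]
pre 15.9083 F [-0.28 -0.75  0.15] 0.06768353846428542 [ 0.0001 -0.0002  0.0001]
15.9083
```

```bash
cat >> act.py <<'E'
def step(n,d,off,sp=.02):
    r.movel(tcp(n,d,off),speed=sp); return F()
def insert(n,f0,d,dstop,st,off,fmax,lat=3.):
    """advance till axial force > fmax or d<dstop"""
    log=[]
    while d>dstop:
        d-=st; f=step(n,d,off)-f0; log.append((round(d*1e3,1),*f.round(1)))
        for i in(0,1):
            if abs(f[i])>lat: off[i]+=np.sign(f[i])*.0002
        if f[2]>fmax: break
    print([tuple(map(float,l)) for l in log[::max(1,len(log)//25)]],log[-1],"off",off,"t",status.read_time_s()); return d,off,log
E
python3 -c "
from act import *
f0=np.mean([F() for _ in range(5)],0); np.save('f0.npy',f0)
off=[0.,0.]
r.movel(tcp('L',.068),speed=.1); print(F()-f0)
d,off,log=insert('L',f0,.068,.010,.002,off,26)
"
```

```text
[-0.4531571   0.3898253  -0.50388966]
[(66.0, 0.8, 1.2, -1.3), (64.0, -0.7, 1.1, -0.7), (62.0, -0.1, 1.5, 0.3), (60.0, 0.1, 1.0, -0.9), (58.0, 0.3, 1.3, 0.3), (56.0, -0.3, 1.1, -1.6), (54.0, 0.6, 1.5, -0.4), (52.0, -0.1, 0.3, -0.5), (50.0, 0.3, 0.9, -0.7), (48.0, -0.1, 0.9, -0.8), (46.0, -0.3, 1.7, -0.2), (44.0, 0.6, 0.1, -0.4), (42.0, -0.2, 0.8, -0.3), (40.0, -0.3, 0.8, -0.3), (38.0, -0.0, 0.5, 0.3), (36.0, -0.1, 0.8, -0.4), (34.0, 0.5, 0.1, -0.6), (32.0, 1.4, 1.3, -0.9), (30.0, 2.8, 0.5, -3.1), (28.0, 3.4, -1.9, -3.2), (26.0, 3.1, -0.9, -6.5), (24.0, 4.3, -1.8, -6.6), (22.0, 5.0, -0.6, -7.2), (20.0, 3.5, -1.3, -6.6), (18.0, 2.2, -0.3, -6.7), (16.0, 2.7, -0.4, -6.4), (14.0, 4.3, -0.4, -4.7), (12.0, 3.8, -0.3, -4.2), (10.0, 2.9, -0.4, -3.0)] (10.0, np.float64(2.9), np.float64(-0.4), np.float64(-3.0)) off [np.float64(0.0014000000000000002), 0.0] t 23.825
```

The axial reading is negative while pushing, so the sign is opposite to what I assumed. I'll test laterally at this depth before going on.

```bash
python3 -c "
from act import *
f0=np.load('f0.npy')
def rd(): return np.mean([F()-f0 for _ in range(1)],0)
for ox in(.0014,.0007,0.,-.0007,-.0014):
    step('L',.010,[ox,0]); a=[]
    for _ in range(4): r.hold(.03); a.append(F()-f0)
    print(ox,np.mean(a,0).round(2))
print(status.read_grip_width(),status.read_time_s())
"
```

```text
0.0014 [ 3.18 -1.07 -4.58]
0.0007 [ 3.9  -0.99 -4.06]
0.0 [ 5.26 -0.66 -4.97]
-0.0007 [ 4.94 -0.53 -4.64]
-0.0014 [ 6.58  0.04 -4.63]
0.06726604037798524 25.7417
```

```bash
cat >> act.py <<'E'
def avg(f0,k=5):
    a=[];m=[]
    for _ in range(k): r.hold(.03); a.append(F()-f0); m.append(Rk.T@np.array(status.read_torque()))
    return np.mean(a,0).round(2),np.mean(m,0).round(2)
E
python3 -c "
from act import *
f0=np.load('f0.npy')
for d,ox in((.010,.0015),(.0085,.0015),(.0105,.0015),(.0085,.0015),(.0085,.004)):
    step('L',d,[ox,0]); print(d,ox,*avg(f0))
print(status.read_time_s())
"
```

```text
0.01 0.0015 [-1.99  0.53  5.3 ] [-0.05  0.97  0.06]
0.0085 0.0015 [ 0.84 -0.03 -0.19] [-0.25  0.39  0.01]
0.0105 0.0015 [-2.68 -0.17  3.72] [-0.1   1.14  0.01]
0.0085 0.0015 [ 1.02 -0.36 -3.12] [-0.36  0.32  0.05]
0.0085 0.004 [-4.37 -0.54  3.54] [-0.36  1.58  0.04]
27.8917
```

```bash
python3 -c "
from act import *
f0=np.load('f0.npy')
for d,ox in((.0085,.0025),(.0065,.0025),(.0050,.0025),(.004,.0025)):
    c=tcp('L',d,[ox,0]); r.movel(c,speed=.02); f,m=avg(f0,3); 
    print(d,ox,f,m,'err mm',(1e3*Rk.T@(np.array(status.read_eef_pos())-c)).round(3),status.read_eef_rot(),status.read_grip_width())
    if abs(f[2])>14: break
print(O,status.read_time_s())
"
```

```text
0.0085 0.0025 [-0.66 -1.38 -3.05] [-0.52  0.8   0.06] err mm [-0.227 -0.116 -0.075] [179.99934846 -26.79971532  10.28073332] 0.06762667743137103
0.0065 0.0025 [-0.12 -1.6  -2.53] [-0.55  0.57  0.02] err mm [ 0.179 -0.087 -0.001] [-179.99567507  -26.84369433   10.28149043] 0.06746314098574115
0.005 0.0025 [ 0.3  -1.69 -0.08] [-0.52  0.57  0.03] err mm [ 0.249 -0.012  0.048] [179.99845007 -26.84880323  10.2914389 ] 0.0672775813735945
0.004 0.0025 [ 0.12 -1.41  3.84] [-0.48  0.71  0.07] err mm [ 0.29  -0.041  0.098] [179.99335369 -26.84860338  10.28935847] 0.06755420874746002
[180, -26.824571847160684, 10.2884247476516] 29.2917
```

Axial force now rises positively with depth, and lateral is near zero at a 2.5 mm offset. I'll continue in fine steps to the stops.

```bash
cat >> act.py <<'E'
def press(n,f0,d,off,target,dmin=-.012,st=.0005):
    last=0
    while d>dmin:
        d-=st; c=tcp(n,d,off); r.movel(c,speed=.01); f,m=avg(f0,2)
        print(round(d*1e3,2),f,m[1],'err',(1e3*Rk.T@(np.array(status.read_eef_pos())-c)).round(2))
        if f[2]>target: break
        if f[2]-last>4 or f[2]>target-8: st=.0002
        last=f[2]
    return d
E
python3 -c "
from act import *
f0=np.load('f0.npy')
d=press('L',f0,.004,[.0025,0],22,dmin=-.003)
print(d,status.read_time_s(),status.read_grip_width())
"
```

```text
3.5 [-0.2  -0.93  7.9 ] 0.87 err [0.24 0.   0.15]
3.3 [-1.73 -0.67 10.8 ] 1.0 err [ 0.26 -0.02  0.21]
3.1 [-0.67 -1.7  10.18] 0.94 err [ 0.26 -0.    0.21]
2.9 [-2.18 -0.83 11.23] 1.05 err [ 0.2  -0.01  0.21]
2.7 [-1.35 -0.69 11.52] 1.04 err [ 0.2  -0.03  0.23]
2.5 [-1.86 -0.84 11.24] 1.11 err [0.17 0.04 0.22]
2.3 [-1.28 -0.74 11.41] 1.09 err [0.11 0.01 0.21]
2.1 [-1.37 -0.83 12.57] 1.13 err [ 0.16 -0.01  0.24]
1.9 [-2.25 -0.52 12.08] 1.13 err [0.14 0.05 0.21]
1.7 [-2.78 -1.15 11.43] 1.09 err [0.11 0.01 0.2 ]
1.5 [-1.35 -1.04 11.78] 1.13 err [0.15 0.03 0.23]
1.3 [-2.52 -1.39 12.31] 1.19 err [0.07 0.02 0.22]
1.1 [-2.5  -0.46 11.03] 1.11 err [0.03 0.02 0.17]
0.9 [-2.7  -1.4  13.02] 1.23 err [ 0.05 -0.02  0.23]
0.7 [-2.27 -1.45 13.65] 1.21 err [0.1  0.01 0.25]
0.5 [-2.37 -0.51 17.01] 1.36 err [ 0.16 -0.    0.33]
0.3 [-3.76 -1.1  18.9 ] 1.48 err [0.17 0.04 0.39]
0.1 [-4.05 -0.64 21.79] 1.65 err [0.2  0.02 0.47]
-0.1 [-4.49 -1.13 23.59] 1.71 err [ 0.24 -0.02  0.5 ]
-0.00010000000000000097 35.3083 0.06723795772847758
```

The friction plateau is about 11.5 N, and the stops were met at d≈0.7 mm. I'll press to about 32 N total, hold, release and retreat.

```bash
python3 -c "
from act import *
f0=np.load('f0.npy')
d=-.0001
for _ in range(4):
    d-=.0003; c=tcp('L',d,[.0025,0]); r.movel(c,speed=.01); f,m=avg(f0,1); print(d,f,m[1])
    if f[2]>31: break
r.hold(.5); print(avg(f0,2)); r.let_go(); r.hold(.1)
r.movel(tcp('L',.115,[.0025,0]),speed=.2); print(status.read_time_s())
snap('side','s1.png'); snap('wrist','w3.png')
take('S'); print(status.read_time_s())
"
```

```text
-0.00039999999999999996 [-4.95 -0.39 26.09] 1.77
-0.0006999999999999999 [-5.67 -1.65 29.62] 2.02
-0.0009999999999999998 [-7.41 -1.13 36.08] 2.31
(array([-7.62,  0.69, 36.03]), array([-0.09,  2.31,  0.01]))
38.525
f before grab [ 0.12  1.37 -0.36]
grip 0.05762135578734588 29.981458933216345 [ 0.64  0.56 -0.45]
lifted 0.05788246573053611 [-0.6   1.15 -0.19]
43.8
```

```bash
python3 -c "
import cv2,numpy as np
a=cv2.imread('pics/s1.png')[200:350,200:350];b=cv2.imread('pics/w3.png')
cv2.imwrite('pics/m6.png',np.hstack([cv2.resize(a,(400,400)),cv2.resize(b,(400,400))]))"
```

```text
(no output)
```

View pics/m6.png

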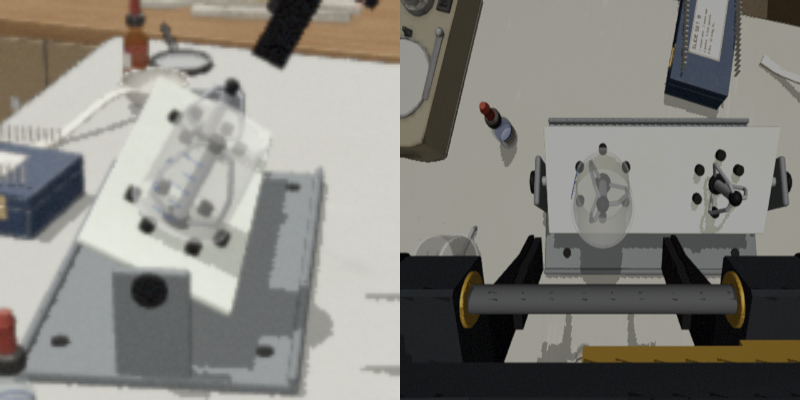

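The large beaker sits squarely on its peg in both views: side at crop centre (190,150), wrist at (600,195). Now the small one, within the time left.

```bash
python3 -c "
from act import *
pre('S'); f0=np.mean([F() for _ in range(8)],0); np.save('f0s.npy',f0)
off=[.001,0.]
r.movel(tcp('S',.034,off),speed=.1); print(avg(f0,1))
for d in(.026,.018,.012,.008,.005):
    c=tcp('S',d,off); r.movel(c,speed=.04); f,m=avg(f0,2); print(d,f,m[1],off)
    if f[2]>25 : break
    for i in(0,1):
        if abs(f[i])>1.5: off[i]+=float(np.clip(f[i]*.0005,-.0012,.0012))
np.save('off.npy',[*off,d]); print(status.read_time_s(),status.read_grip_width())
"
```

```text
pre 45.4917 F [-0.46 -0.84 -0.97] 0.0576786947589493 [ 0.0002  0.0009 -0.0001]
(array([-0.03,  0.44,  0.67]), array([-0.02,  0.61, -0.04]))
0.026 [1.04 0.73 0.75] 0.54 [0.001, 0.0]
0.018 [-0.05  1.06  0.74] 0.66 [0.001, 0.0]
0.012 [ 0.38  0.42 -3.28] 0.52 [0.001, 0.0]
0.008 [ 0.4  -1.18 -3.9 ] 0.49 [0.001, 0.0]
0.005 [-0.18  0.07 -0.88] 0.71 [0.001, 0.0]
48.3667 0.05763948908297957
```

```bash
python3 -c "
from act import *
f0=np.load('f0s.npy'); a=np.load('off.npy'); off=[a[0],a[1]]; d=a[2]
while d>-.0015:
    d-=.0004; c=tcp('S',d,off); r.movel(c,speed=.015); f,m=avg(f0,1); print(round(d*1e3,2),f,m[1],(1e3*Rk.T@(np.array(status.read_eef_pos())-c)).round(2))
    if f[2]>24: break
np.save('off.npy',[*off,d]); print(status.read_time_s(),status.read_grip_width())
"
```

```text
4.6 [-0.59  0.52  3.49] 0.99 [-0.06  0.06  0.09]
4.2 [-0.77  1.56  6.27] 0.99 [ 0.12 -0.11  0.14]
3.8 [0.14 0.95 7.66] 0.98 [ 0.39 -0.21  0.22]
3.4 [-0.97  0.91  6.16] 0.83 [ 0.31 -0.09  0.14]
3.0 [0.53 1.24 6.78] 0.69 [ 0.34 -0.1   0.1 ]
2.6 [-0.04  1.08  6.65] 0.71 [ 0.17 -0.03  0.05]
2.2 [-0.32  1.24  8.01] 0.74 [ 0.22 -0.01  0.14]
1.8 [-1.28  0.98  9.33] 0.89 [-0.03 -0.06  0.1 ]
1.4 [-2.15  1.98 10.02] 0.98 [-0.06 -0.03  0.15]
1.0 [-2.78  2.19 11.66] 1.05 [-0.23 -0.06  0.16]
0.6 [-3.21  1.17 13.09] 1.16 [-0.36 -0.08  0.22]
0.2 [-3.54  2.1  14.49] 1.33 [-0.47 -0.08  0.22]
-0.2 [-5.11  2.46 18.7 ] 1.53 [-0.39 -0.06  0.41]
-0.6 [-4.35  3.29 20.54] 1.63 [-0.52 -0.1   0.45]
-1.0 [-5.74  2.86 24.25] 1.83 [-0.48 -0.15  0.63]
52.6167 0.05781329982494843
```

```bash
python3 -c "
from act import *
f0=np.load('f0s.npy'); a=np.load('off.npy'); off=[a[0],a[1]]; d=a[2]
for _ in range(6):
    d-=.0004; off[0]-=.0003; off[1]+=.0001; c=tcp('S',d,off); r.movel(c,speed=.015); f,m=avg(f0,1); print(round(d*1e3,2),f,m[1],(1e3*Rk.T@(np.array(status.read_eef_pos())-c)).round(2))
    if f[2]>31: break
r.hold(.6); print(avg(f0,2),status.read_grip_width(),status.read_time_s())
np.save('off.npy',[*off,d])
"
```

```text
-1.4 [-5.8   4.02 29.07] 1.96 [-0.13 -0.2   0.93]
-1.8 [-6.56  3.53 31.55] 1.97 [ 0.2  -0.33  1.17]
(array([-6.55,  3.58, 31.92]), array([0.87, 2.01, 0.07])) 0.05776616122716073 53.85
```

```bash
python3 -c "
from act import *
import pickle
a=np.load('off.npy'); off=[a[0],a[1]]
r.let_go(); r.hold(.1); r.movel(tcp('S',.115,off),speed=.2)
r.move_ptp([.5,-.05,.32],[180,-28,8]); r.hold(.2); s=snap('wrist','w4.png'); s2=snap('side','s2.png'); print(status.read_time_s(),status.read_contact_force())
pickle.dump((s,s2),open('E.pkl','wb'))
V=pickle.load(open('V.pkl','rb'))
for nm,b,a in(('w',V['r1'],s),('side',V['side'],s2)):
    D=cv2.GaussianBlur(cv2.absdiff(a['img'],b['img']).max(2),(3,3),0)
    for n,rb,rr in(('L',.0315,.0365),('S',.028,.0325)):
        seat=tcp(n,-(H[n]-.044)); th=np.linspace(0,2*np.pi,60)
        P=[seat+Rk@[q*np.cos(t),q*np.sin(t),z] for q,z in((rb,H[n]),(rr,0)) for t in th]
        q=proj(a,P); lo,hi=q.min(0),q.max(0)
        x0,y0=(lo-12).astype(int);x1,y1=(hi+12).astype(int)
        m=(D[y0:y1,x0:x1]>14).astype(np.uint8); m=cv2.morphologyEx(m,cv2.MORPH_OPEN,np.ones((2,2)))
        k,l,st,c=cv2.connectedComponentsWithStats(cv2.dilate(m,np.ones((3,3)))); j=1+st[1:,4].argmax(); 
        print(nm,n,'pred',lo.round(1),hi.round(1),'meas',st[j][:2]+[x0+1,y0+1],st[j][:2]+st[j][2:4]+[x0-1,y0-1])
"
```

```text
56.5083 [-0.00410505  0.51739524  0.4658814 ]
w L pred [221.4 144. ] [299.4 223.1] meas [210 141] [310 230]
w S pred [372.9 142.6] [444.8 209.6] meas [371 141] [455 220]
side L pred [248.5 235.6] [300.4 291.5] meas [249 224] [302 302]
side S pred [263.8 217.5] [301.8 257. ] meas [256 222] [302 268]
```

```bash
python3 -c "
from act import *
import pickle
s,s2=pickle.load(open('E.pkl','rb'))
for n,rb in(('L',.0315),('S',.028)):
    seat=tcp(n,-(H[n]-.044)); th=np.linspace(0,2*np.pi,60)
    out=[]
    for q_,z in((rb,H[n]),(rb+.0045,0)):
        q=proj(s,[seat+Rk@[q_*np.cos(t),q_*np.sin(t),z] for t in th]).astype(np.float32); e=cv2.fitEllipse(q); R0=sum(e[1])/4
        x0,y0=(np.array(e[0])-R0-14).astype(int);w=int(2*R0+28)
        g=cv2.resize(s['img'][y0:y0+w,x0:x0+w],None,fx=4,fy=4,interpolation=cv2.INTER_CUBIC)
        c=cv2.HoughCircles(cv2.GaussianBlur(cv2.cvtColor(g,6),(7,7),0),cv2.HOUGH_GRADIENT_ALT,1.5,8,param1=60,param2=.3,minRadius=int(4*R0*.9),maxRadius=int(4*R0*1.1))
        print(n,z,'pred',np.round(e[0],1),round(R0,1),'hough',None if c is None else (c[0][:4,:3]/4+[x0,y0,0]).round(1).tolist())
"
```

```text
L 0.076 pred [256.  188.9] 34.4 hough [[257.2, 186.9, 34.4], [265.9, 180.5, 33.3]]
L 0 pred [266.1 177.2] 32.8 hough [[264.8, 183.2, 32.7], [257.2, 187.0, 34.1]]
S 0.06 pred [415.5 180.3] 29.3 hough [[414.4, 179.4, 28.8]]
S 0 pred [402.4 172.2] 29.6 hough [[413.9, 180.5, 28.8], [401.5, 171.9, 29.1]]
```

Both beakers' bottom circles lie within about 2 mm of where they should be when home, so the tilt is under 2°. Handing in.

```bash
python3 -c "
from workcell import r, imaging, status
print(status.read_time_s(), r.finish_job())"
```

```text
the job is handed in; nothing more can be done
56.5083 None
```

I hung both beakers on their own pegs, larger first, pressing each onto its stops at an estimated 25 N, and handed the job in at 56.5 s; no verdict came back.

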